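Close up the bench plate filter with its missing frame

TASK

Get the small wine plate filter ready to run: in its row, frames and plates must alternate, so slide the two white plates that stand next to each other apart and hang the loose blue frame on the rails between them. Then squeeze the orange trigger against the black grip again and again until the steel head has closed the row up and the springs behind its pressure plate are firmly squeezed, and let go of the trigger. Leave the bottles and the beaker round about standing where they are.

Things in the scene. Friction and masses are not known exactly. Their poses are not given: they have to be found in the camera images.
- filter_press: Plate filter, fixed on the bench: aluminium base 176 x 345 mm, two rails along its y (tops 94 mm up, 8 mm wide, 132 mm apart). Origin on the bench midway between the rails. y runs along the row: grip, trigger and fixed tail plate (face at y = -60 mm) on the -y side, moving head on the +y side. Order from the tail: blue frame_tail, white plate_tail, gap, white plate_head, blue frame_head, head.
- frame_tail: Blue frame next to the fixed tail plate, 110 x 22 x 90 mm, origin at the middle of its lower edge, 34 mm above the bench; slides along y only. Lug in the middle of its top like the loose frame's.
- plate_tail: White plate with cream filter sheets, 110 (x) x 18 (y) x 90 mm, origin at the middle of its lower edge, 34 mm above the bench, axes as the press. Slides along y only, about 1 N friction (as all in the row); they push one another. Its upright lug on the top edge: x = -38 mm, 28 (x) x 12 (y) mm, 34 mm high.
- tail_lug (a point): Grip point in the middle of plate_tail's lug, 147 mm above the bench, 23 mm above the plate's top edge.
- plate_head: White plate like plate_tail, on the head side of the gap, 110 x 18 x 90 mm, origin at the middle of its lower edge, axes as the press. Its lug (28 x 12 mm, 34 mm high) stands at x = +38 mm. Slides along y only; pushed toward the head it takes frame_head along once they touch.
- head_lug (a point): Grip point in the middle of plate_head's lug, 147 mm above the bench, 23 mm above the plate's top edge.
- frame_head: Blue frame between plate_head and the moving head, 110 x 22 x 90 mm, origin at the middle of its lower edge, 34 mm above the bench; slides along y only. Lug in the middle of its top like the loose frame's.
- loose_frame: The missing blue frame, standing on the bench at the start: 110 (x) x 22 (y) x 90 mm, open window, about 0.25 kg, origin at the middle of its lower edge. Ears at both ends of its width (152 mm overall), undersides 60 mm above the origin, hang on the rails (origin then 34 mm above the bench, 7 mm side play). Lug mid-top: 28 (x) x 12 (y) mm, from 90 to 124 mm above the origin. Same either way round.
- head_face (a point): Middle of the face of the head's steel pressure plate, which presses on the row (110 x 90 mm, facing -y of the press, 79 mm above the bench). The plate is sprung against the grey head behind it: 2.2 N/mm, 10 mm of travel.
- head (a joint): Closing travel of the head and its notched bar, m: 0 fully open. A ratchet lets it move only to close, by notches of 8 mm; let go under load it settles back by 1 to 2 mm onto its notch. With all five in, it rests slack at about 0.034 (row touching, springs not squeezed), and one notch on firm at 0.040 (springs in by about 4 mm, 10 to 12 N): the end, more squeezes leave it there.
- trigger (a joint): Orange trigger lever, rad: 0 out (a spring returns it in about 0.5 s), 0.25 fully squeezed (a stop). Each full squeeze from right out to the stop closes the head by one 8 mm notch; a half squeeze may catch none. It resists with 5 to 8 N, up to about 18 N when it squeezes the springs. It must come right out between squeezes.
- trigger_point (a point): Middle of the trigger's outer face (facing -y of the press), 161 mm above the bench; trigger 22 mm wide (x), 124 to 186 mm above the bench here. A full squeeze moves this point 20 mm toward +y.
- grip_point (a point): Middle of the fixed black grip's face on the row side (facing +y), 161 mm above the bench; grip 26 mm wide (x), top 190 mm up. From here across to trigger_point: 56 mm with the trigger out, 36 mm fully squeezed; only the trigger moves. The nearest lug stands 61 mm or more from this face; the tail plate (128 mm high) begins at 38 mm.
- beaker: Glass beaker with red wine, 74 mm across, 88 mm high, loose; leave it alone. Origin under its middle.
- wine: Wine bottle with black cap, 79 mm across, 296 mm high, loose, behind the press; leave it alone. Origin under its middle.
- wash_bottle: White wash bottle with orange spout, 68 x 109 mm, 208 mm high, loose; leave it alone. Origin under its middle.
- pale_wine: Wine bottle with white cap, 79 mm across, 296 mm high, loose, behind the press; leave it alone. Origin under its middle.
Mind the look-alikes: they are no part of the job. What is meant by the loose_frame is not green, and is the larger of those in its own colour.

How it is judged (in metres and radians):
On the way, in this order (a step that is already met when the one before it is completed fails the run):
1. the two white plates stand apart, with room for the frame between them (y of plate_head in the frame of plate_tail above 0.042 m), for 0.2 s.
2. the loose frame hangs upright on both rails between the two white plates, let go (z of loose_frame in the frame of filter_press between 0.03 and 0.038 m and x of loose_frame in the frame of filter_press between -0.01 and 0.01 m and y of loose_frame in the frame of plate_tail above 0.017 m and y of loose_frame in the frame of plate_head below -0.017 m and angle between loose_frame's own z axis and vertical below 0.12 rad and contact force between the fingers and loose_frame below 0.1 N), for 0.2 s.
3. with the frame in, the trigger is squeezed (value of joint trigger above 0.18 rad), for 0.05 s.
4. the trigger is let out to catch the next notches (value of joint trigger below 0.06 rad), for 0.05 s.
5. the trigger is squeezed again (value of joint trigger above 0.15 rad), for 0.05 s.
At the end, for the whole second after the job is handed in: The loose frame hangs on both rails between the two white plates (origin within 4 mm of its hanging height and 10 mm of the middle, faces parallel within 0.06 rad), held between them with more than 8 N on each face by the ratchet alone, the trigger let out (below 0.06 rad), everything at rest (contact force between loose_frame and plate_tail above 8 N and contact force between loose_frame and plate_head above 8 N and value of joint trigger below 0.06 rad and z of loose_frame in the frame of filter_press between 0.03 and 0.038 m and x of loose_frame in the frame of filter_press between -0.01 and 0.01 m and y of loose_frame in the frame of plate_tail above 0.017 m and y of loose_frame in the frame of plate_head below -0.017 m and angle between the y axis of loose_frame and the y axis of filter_press, either way round below 0.06 rad and linear speed of loose_frame below 0.01 m/s); the robot touches nothing.
It fails at once if a bystander is shifted by more than 30 mm or knocked over (distance of any of beaker, wine, wash_bottle, pale_wine from where it was at the start of the episode above 0.03 m or angle between any of beaker, wine, wash_bottle, pale_wine's own z axis and vertical above 0.5 rad).
It also fails if it takes over 66 s, if anything falls off the work surface, if the arm or the gripper's body presses on something with over 40 N, if the wrist force passes 120 N, or if a joint passes its speed limit or range.

ROBOT

A 7-joint arm with a two-finger parallel gripper is mounted at the origin on a cart in front of the work surface, level with it; the furniture and walls round the work are solid. World frame = base frame: x ahead of the robot, y to its left, z up, the work surface at z = 0. Lengths are in m, angles in degrees, forces in N, time in s.
With the tool pointing down it reaches from about 0.425 to 0.875 m from the base axis. Payload 4.7 kg.
Tool frame: the origin (TCP) lies midway between the tips of the shut fingers; the grasp point (between the pads) lies 19 mm behind it; z points along the fingers, y is the line along which they close (so a half turn about z gives the same grasp; the last joint's range is limited). The gripper opens to 87 mm and grips with 3 to 60 N. Pads are 19 mm wide; open, the fingers measure 117 mm over their backs; the gripper's body (75 mm by 190 mm) begins 51 mm behind the grasp point.
Start: joints at [-69.093, 18.392, -4.016, 83.108, 1.295, 78.541, -3.26], TCP at [0.223, 0.61, 0.223] pointing down, gripper open.
Joint ranges: [-163.93, 163.93], [-17.29, 119.83], [-79.2, 71.16], [3.27, 140.29], [-89.18, 269.18], [5.43, 117.66], [-154.24, 154.24]. Speed limits (degrees/s): [147.25, 147.25, 180, 180, 180, 180, 180].

INTERFACE

Orientations are given as [roll, pitch, yaw] about the fixed x, y, z axes, in that order (R = Rz(yaw) Ry(pitch) Rx(roll)).
In Python, from cell import env, viewer, boxes_of, masks_of gives the robot as it stands. The module is installed in compiled form; this text tells all that it offers.
- The arm moves only by the tool apply_moves, never from a script. Its argument "moves" is a list of rows, each a list of 7 numbers: the shift along the tool's x, y, z scaled (see below), then the turn, a rotation vector about the tool's x, y, z scaled (see below), then the opening, from 0 (shut) to 1 (fully open). A call has 1 to 20 rows; each row is the pose to reach, as a shift and turn from the pose commanded when the call began, along the tool's axes at that moment; what a row does not reach only later rows make up. The controller multiplies each number of a shift by 0.2 m and each number of a turn by 1.5 rad. A row lasts 1/10 s, in which the tool goes at most 50 mm and 8.59 degrees, less where a joint would pass 70% of its speed; a pose out of reach is approached as far as the arm can. A call with a number of a shift or a turn outside -1 to 1 is refused whole. A call with a gripper value outside its range is refused whole. The fingers move at their own pace and stop on an object; "grip_force" is the grip in N (left out, the last holds). Time passes only in rows, so rows that repeat a pose let the fingers close. It gives the time, the measured TCP pose, the force, the opening and the grip force at its end, in the units of the state.
- env.get_obs(): the state, without advancing time (a new reading comes with each control period).
- viewer.read_camera(name): name is "side" or "top"; returns the picture (400x640x3 uint8, red, green, blue); there is no depth.
- viewer.get_calibration(name): a dict with "fov_y" (degrees; the focal length in pixels is half the picture's height over the tangent of half this angle, whatever the lens; pixels are square), "cx", "cy" (the principal point, pixels), "position" and "orientation" of the camera in the world. Camera axes: x right, y up, looking along -z (the intrinsics and any distortion apply to the point x, -y, -z); pixel columns grow to the right and rows downward; lengths in m; the calibration is good to about 2 mm. A picture is of the moment at which its call begins. get_calibration takes no time and is no camera call.
- env.sign_off(): hands the job in; it is judged then, once.
Trained networks look in the newest picture that a camera, given by its name, has taken for a name from the list of things; names that differ only in an ending like _2 or _b are one class to them, and where a whole thing is asked for, a point or a joint stands for the part that bears it (a point fixed in the world has none). Each returns a list of dicts, best first, with "conf" (0 to 1); they miss things now and then, are a little off and sometimes report something else, mostly with a low value. They report only what shows in the picture. A call takes as long as a camera call. They do not tell look-alikes from the thing itself.
- boxes_of(camera, target): "location" ([column, row] in pixels, amid what is visible of it).
- masks_of(camera, target): "pixels" (400x640 bool, what is visible of it) and "location" ([column, row] in pixels, amid what is visible of it).
The state is a dict: "time_s": time; "qpos": joint angles; "joint_velocities": joint speeds; "effort": joint torques, N m; "tool_pos": TCP position; "tool_rot": TCP orientation; "force": force on the tool from outside, world axes, zero at the start; "wrist_torque": the same for the moment, N m; "grip_width": finger opening in m; "grasp_force": force on a finger pad.
Only numpy, scipy, OpenCV 4.12 (cv2) and the standard library are available. Lean on these libraries where they do the work, as an engineer would, in place of code of your own. Each camera call takes 0.05 s, during which the arm holds its last target. There are 200 camera calls.

## Working session

There is one attempt and no reset: what is moved stays moved. The work goes in short steps, Python scripts to look and compute and a tool call to move; the robot and the scene stay as the last step left them, time stands still between calls to the robot, and variables do not carry over. Pictures are saved under pics/ and viewed, at most 10 in all, crops included, and the job is handed in when it is done.

Besides the shell and the picture viewer there is one more tool, called after "Call:" as name([rows], argument=value, ...), one row to a line, values as JSON. apply_moves: Moves the arm, as the interface text tells. Shifts and turns lie within -1 to 1; 1 stands for 0.2 m of shift or 1.5 rad of turn. Its arguments: {"type":"object","properties":{"moves":{"type":"array","items":{"type":"array","items":{"type":"number","minimum":-1,"maximum":1}}},"grip_force":{"type":"number"}},"required":["moves"]}

```bash
mkdir -p pics; python3 - <<'E'
from cell import env, viewer, boxes_of, masks_of
import cv2
for c in ("side","top"):
    im=viewer.read_camera(c); cv2.imwrite(f"pics/{c}0.png",im[:,:,::-1])
    print(c,viewer.get_calibration(c))
    for t in ("loose_frame","tail_lug","head_lug","trigger_point","grip_point","filter_press","head_face"):
        print(t,[(round(d["conf"],2),[int(v) for v in d["location"]]) for d in boxes_of(c,t)][:5])
print(env.get_obs())
E
```

```text
side {'fov_y': 47.74015691247274, 'cx': 322.9606310177003, 'cy': 201.44068355155798, 'position': array([ 0.15078082, -1.04932278,  0.82244155]), 'orientation': array([ 57.39893189,   1.25369291, -21.09834164])}
loose_frame [(0.89, [266, 180]), (0.77, [313, 172]), (0.61, [249, 165])]
tail_lug [(0.75, [308, 199]), (0.63, [305, 214]), (0.37, [379, 181])]
head_lug [(0.64, [318, 208])]
trigger_point [(0.58, [402, 205]), (0.51, [346, 232])]
grip_point [(0.95, [321, 240])]
filter_press [(0.56, [322, 237])]
head_face [(0.55, [297, 198]), (0.44, [265, 180])]
top {'fov_y': 45.389543875296404, 'cx': 315.0780667821192, 'cy': 201.95042356612814, 'position': array([ 0.13068644, -0.04474095,  1.77381964]), 'orientation': array([ 14.43196196,   0.4276293 , -84.09164472])}
loose_frame [(0.75, [244, 227]), (0.55, [246, 187]), (0.52, [206, 230])]
tail_lug [(0.8, [333, 215])]
head_lug [(0.7, [330, 223])]
trigger_point [(0.6, [373, 216])]
grip_point [(0.82, [336, 222])]
filter_press [(0.89, [332, 221])]
head_face [(0.64, [309, 211]), (0.62, [335, 222])]
{'time_s': 0.8, 'qpos': array([-69.09420946,  18.39047924,  -4.01728094,  83.10635578,
         1.29428102,  78.53949083,  -3.25997076]), 'joint_velocities': array([ 0.06869276,  0.02238911,  0.01756683,  0.10881032,  0.10319192,
       -0.00157688,  0.04012043]), 'effort': array([-9.35347707e-04, -4.91055930e+01, -4.03226037e-01, -3.12755871e+01,
       -6.36447337e-02,  3.35487595e-02,  2.74768615e-05]), 'tool_pos': array([0.22338074, 0.6104528 , 0.22261356]), 'tool_rot': array([1.79991232e+02, 1.53167579e-03, 1.59903986e+02]), 'force': array([ 0.64380627, -0.10838458,  0.05795801]), 'wrist_torque': array([ 0.03147302,  0.01504929, -0.01795474]), 'grasp_force': 0.0, 'grip_width': 0.08650005242606339}
```

```bash
python3 - <<'E'
import cv2
a=cv2.imread("pics/side0.png");b=cv2.imread("pics/top0.png")
cv2.imwrite("pics/s1.png",cv2.resize(a[100:325,190:490],None,fx=2.66,fy=2.66,interpolation=cv2.INTER_CUBIC))
cv2.imwrite("pics/t1.png",cv2.resize(b[120:320,180:440],None,fx=3,fy=3,interpolation=cv2.INTER_CUBIC))
E
```

```text
(no output)
```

View pics/side0.png

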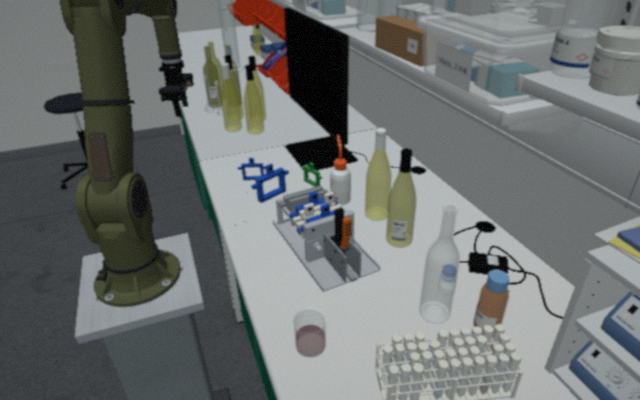

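View pics/s1.png

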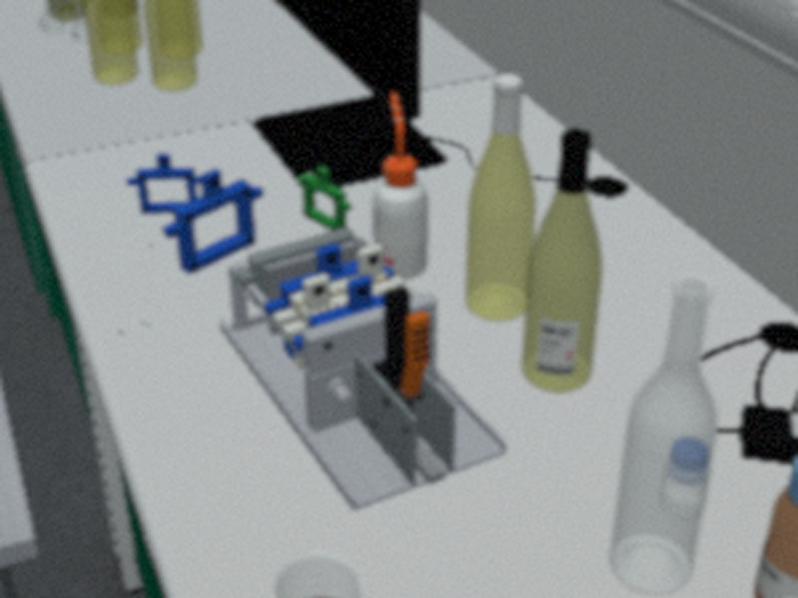

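View pics/t1.png

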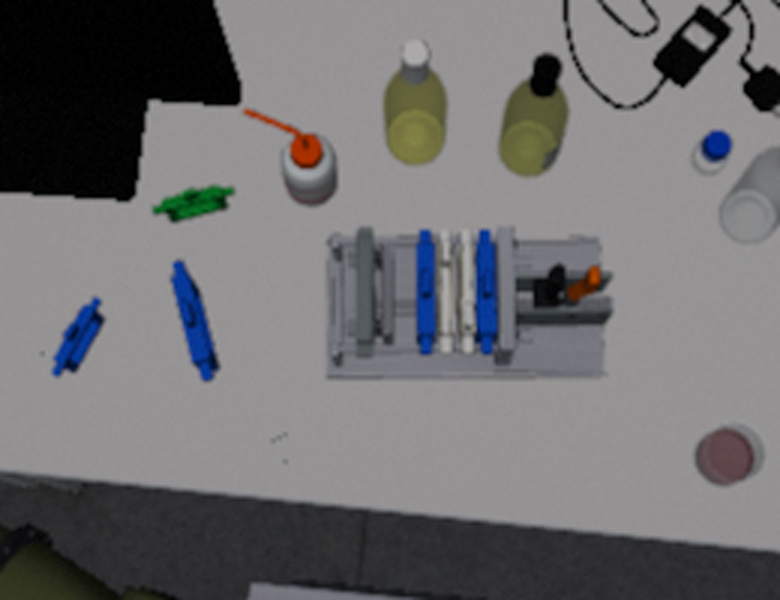

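```bash
cat > h.py <<'E'
import numpy as np, cv2
from scipy.spatial.transform import Rotation as R
from cell import env, viewer, boxes_of, masks_of
CAL={c:viewer.get_calibration(c) for c in ("side","top")}
def project(c,P):
    k=CAL[c]; f=200/np.tan(np.radians(k["fov_y"])/2)
    p=R.from_euler("xyz",k["orientation"],degrees=True).inv().apply(np.atleast_2d(P)-k["position"])
    return np.c_[k["cx"]+f*p[:,0]/-p[:,2], k["cy"]+f*-p[:,1]/-p[:,2]]
def at_z(c,uv,z):
    k=CAL[c]; f=200/np.tan(np.radians(k["fov_y"])/2); u,v=uv
    d=R.from_euler("xyz",k["orientation"],degrees=True).apply([(u-k["cx"])/f,-(v-k["cy"])/f,-1])
    return k["position"]+d*(z-k["position"][2])/d[2]
def box(x0,x1,y0,y1,z0,z1): return np.array([[x,y,z] for x in(x0,x1) for y in(y0,y1) for z in(z0,z1)])/1000
W=11
FRAME=[box(-55,55,-11,11,0,10),box(-55,55,-11,11,80,90),box(-55,-45,-11,11,0,90),box(45,55,-11,11,0,90),
       box(-76,-55,-5,5,60,72),box(55,76,-5,5,60,72),box(-14,14,-6,6,90,124)]
def place(b,x,y,z,yaw): return R.from_euler("z",yaw).apply(b)+[x,y,z]
def sil(c,boxes,S=4):
    m=np.zeros((400*S,640*S),np.uint8)
    for b in boxes: cv2.fillConvexPoly(m,cv2.convexHull(np.round((project(c,b)+.5)*S).astype(np.int32)),255)
    return cv2.resize(m,(640,400),interpolation=cv2.INTER_AREA)/255.
def goto(x,y,z,yaw):
    "shift and turn in move units from the measured pose to a tool-down pose"
    o=env.get_obs(); r=R.from_euler("xyz",o["tool_rot"],degrees=True)
    t=R.from_euler("xyz",[180,0,yaw],degrees=True)
    return np.round(np.r_[r.inv().apply(np.array([x,y,z])-o["tool_pos"])/.2,(r.inv()*t).as_rotvec()/1.5],3)
E
cat > fit.py <<'E'
from h import *
from scipy.optimize import minimize
im={c:cv2.imread(f"pics/{c}0.png").astype(float) for c in("side","top")}
def blue(c): i=im[c]; return np.clip((i[:,:,0]-np.maximum(i[:,:,1],i[:,:,2])*1.0-25)/60,0,1)
def crop(m,r): o=np.zeros_like(m); o[r[1]:r[3],r[0]:r[2]]=m[r[1]:r[3],r[0]:r[2]]; return o
g=lambda m:cv2.GaussianBlur(m,(0,0),1.5)
bt=crop(blue("top"),(230,200,260,255)); bs=crop(blue("side"),(250,165,290,205))
print("loose px",bt.sum(),bs.sum())
def cost(p,cs): return sum(((g(sil(c,[place(b,p[0],p[1],0,p[2]) for b in FRAME]))-g(m))**2).sum() for c,m in cs)
def fit(cs,p0):
    return min((minimize(cost,[*p0,a],args=(cs,),method="Nelder-Mead",options=dict(initial_simplex=np.array([[*p0,a]]*4)+np.r_[np.zeros((1,3)),np.diag([.02,.02,.15])])) for a in(-.3,.2)),key=lambda r:r.fun)
p0=at_z("top",(245,227),.06)[:2]
for n,cs in(("both",(("top",bt),("side",bs))),("top",(("top",bt),)),("side",(("side",bs),))):
    r=fit(cs,p0); print(n,r.x,r.fun)
# row frames, top view
top=blue("top")
for n,u in(("head",321.5),("tail",342)):
    m=crop(top,(int(u)-6,190,int(u)+7,245)); vv,uu=np.mgrid[:400,:640]; print(n,(uu*m).sum()/m.sum(),(vv*m).sum()/m.sum())
m=crop(top,(312,190,350,245))
# press: x,y,yaw, frame ys
def c2(p):
    b=[place(b+[0,yy,0],p[0],p[1],.034,p[2]) for yy in(0,p[3]) for b in FRAME]
    return ((g(sil("top",b))-g(m))**2).sum()
s=at_z("top",(342,216),.12); x0=np.array([s[0],s[1],0,.07])
for a in(0,.05,-.05):
    x0[2]=a; r=minimize(c2,x0,method="Nelder-Mead",options=dict(maxiter=600,initial_simplex=x0+np.r_[np.zeros((1,4)),np.diag([.02,.02,.06,.02])])); print("row tail frame",r.x,r.fun)
E
python3 fit.py
```

```text
loose px 228.41666666666669 334.08333333333337
both [0.44711227 0.2652249  0.37517531] 178.03033823156272
top [0.45159033 0.26505458 0.39176307] 14.861425108644216
side [0.44707617 0.26968476 0.39314753] 154.85751542723398
head 321.436963102348 216.63192342305487
tail 341.6015384615385 216.79800000000003
row tail frame [ 0.51457663 -0.08802941  0.1019123   0.0729373 ] 14.308141720090601
row tail frame [ 0.51491999 -0.0879235   0.09785473  0.07219092] 14.856299460588758
row tail frame [ 0.51564789 -0.08829829  0.1075299   0.07324792] 15.46458273226883
```

```bash
python3 - <<'E'
from h import *
px=lambda a,b:(180+a/3,120+b/3)
A=at_z("top",px(328,378),.005);B=at_z("top",px(605,375),.005);C=at_z("top",px(328,236),.005)
print("base",A,B,np.linalg.norm(A-B),np.linalg.norm(A-C),"yaw",np.degrees(np.arctan2(*(A-B)[:2])))
yaw=.10; T=np.array([.5148,-.088,0]); r=R.from_euler("z",yaw)
pp=lambda x,y,z:T+r.apply([x,y+.049-.002,z])-r.apply([0,0,0])
full=cv2.imread("pics/top0.png"); 
for n,P in(("grip top",pp(0,-.126,.190)),("trig top",pp(0,-.172,.186)),("tail plate top",pp(0,-.069,.128)),("base c",pp(0,0,0)),("taillug",pp(-.038,-.029,.158)),("headlug",pp(.038,-.005,.158))):
    print(n,P.round(3),"top",((project("top",P)[0]-[180,120])*3).round(),"side",((project("side",P)[0]-[190,100])*2.66).round())
i=cv2.imread("pics/top0.png").astype(int); w=(i.min(2)>205)[:,:]
hsv=cv2.cvtColor(full,cv2.COLOR_BGR2HSV); m=(hsv[...,0]<15)&(hsv[...,1]>130); m[:,:340]=0; m[:,400:]=0; m[250:]=0
v,u=np.nonzero(m); print("orange",u.min(),u.max(),v.min(),v.max(),u.mean(),v.mean())
s=cv2.imread("pics/side0.png"); hsv=cv2.cvtColor(s,cv2.COLOR_BGR2HSV); m=(hsv[...,0]<15)&(hsv[...,1]>150); m[:200]=0;m[260:]=0;m[:,:330]=0;m[:,370:]=0
v,u=np.nonzero(m); print("orange side",u.min(),u.max(),v.min(),v.max(),u.mean(),v.mean())
E
```

```text
base [0.40355963 0.09337374 0.005     ] [ 0.44233949 -0.24884872  0.005     ] 0.3444126720890671 0.1827636200968407 yaw -6.465047018899334
grip top [ 0.523 -0.167  0.19 ] top [558. 271.] side [399. 287.]
trig top [ 0.527 -0.212  0.186] top [598. 272.] side [423. 314.]
tail plate top [ 0.517 -0.11   0.128] top [505. 284.] side [372. 311.]
base c [ 0.51  -0.041  0.   ] top [444. 306.] side [345. 374.]
taillug [ 0.475 -0.074  0.158] top [472. 310.] side [320. 277.]
headlug [ 0.548 -0.042  0.158] top [451. 246.] side [376. 247.]
orange 340 379 42 219 362.621359223301 159.18446601941747
orange side 337 350 217 248 344.9556451612903 231.50806451612902
```

```bash
python3 - <<'E'
import cv2
a=cv2.imread("pics/side0.png");b=cv2.imread("pics/top0.png")
A=cv2.resize(a[180:290,265:385],None,fx=5,fy=5,interpolation=cv2.INTER_CUBIC)[:,:390]
B=cv2.resize(b[190:250,285:390],None,fx=3.8,fy=3.8*1,interpolation=cv2.INTER_CUBIC)
B=cv2.copyMakeBorder(B,0,A.shape[0]-B.shape[0],0,0,cv2.BORDER_CONSTANT)
cv2.imwrite("pics/z1.png",cv2.hconcat([A,B])); print(A.shape,B.shape)
E
```

```text
(550, 390, 3) (550, 399, 3)
```

View pics/z1.png

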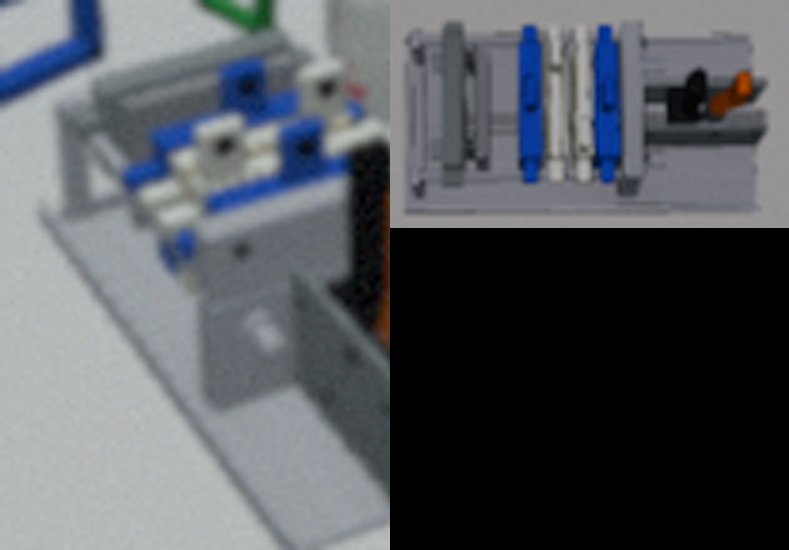

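```bash
python3 - <<'E'
from h import *
r=R.from_euler("z",6.2,degrees=True); T=np.array([.5148,-.088,0])
for n,a in(("ftail",(302,147)),("ptail",(222,145)),("phead",(325,87)),("fhead",(246,86))):
    P=at_z("side",(265+a[0]/5,180+a[1]/5),.141); print(n,P.round(4),(r.inv().apply(P-T)*1000).round(1))
# grip/trigger tops in top view
for n,a,z in(("grip top",(688,95),.175),("trig top",(742,82),.186),("trig bot",(722,105),.15)):
    P=at_z("top",(285+(a[0]-390)/3.8,190+a[1]/3.8),z); print(n,P.round(4),(r.inv().apply(P-T)*1000).round(1))
# grip: side view columns of s1 crop
for n,a,z in(("grip topleft",(388,290),.19),("grip topright",(408,290),.19),("trig TL",(408,316),.186),("trig TR",(430,313),.186)):
    P=at_z("side",(190+a[0]/2.66,100+a[1]/2.66),z); print(n,P.round(4),(r.inv().apply(P-T)*1000).round(1))
E
```

```text
ftail [ 0.5121 -0.0898  0.141 ] [ -2.8  -1.5 141. ]
ptail [ 0.4726 -0.0709  0.141 ] [-40.1  21.6 141. ]
phead [ 0.5466 -0.0376  0.141 ] [ 37.   46.7 141. ]
fhead [ 0.5056 -0.019   0.141 ] [ -1.7  69.6 141. ]
grip top [ 0.5096 -0.16    0.175 ] [-13. -71. 175.]
trig top [ 0.5238 -0.2064  0.186 ] [  -3.9 -118.7  186. ]
trig bot [ 0.5093 -0.1935  0.15  ] [ -16.9 -104.2  150. ]
grip topleft [ 0.5112 -0.1675  0.19  ] [-12.2 -78.7 190. ]
grip topright [ 0.5286 -0.1749  0.19  ] [  4.4 -87.9 190. ]
trig TL [ 0.5138 -0.2094  0.186 ] [ -14.1 -120.5  186. ]
trig TR [ 0.5346 -0.2128  0.186 ] [   6.2 -126.2  186. ]
```

Call:
apply_moves([
  [-0.96,-0.91,-0.2,0,0,0.6,1],
  [-0.96,-0.91,-0.2,0,0,0.6,1],
  [-0.96,-0.91,-0.2,0,0,0.6,1],
  [-0.96,-0.91,-0.2,0,0,0.6,1],
  [-0.96,-0.91,-0.2,0,0,0.6,1],
  [-0.96,-0.91,-0.2,0,0,0.6,1],
  [-0.96,-0.91,-0.2,0,0,0.6,1],
])

```text
time_s: 1.5
tool_pos: [0.3437, 0.3706, 0.2639]
tool_rot: [179.9, -0.0, 107.9]
force: [0.2, 0.4, 0.6]
grip_width: 0.087
grasp_force: 0.0
```

```bash
cat >> h.py <<'E'
T=np.array([.5135,-.086,0]); YAW=6.2
def press(x,y,z): return T+R.from_euler("z",YAW,degrees=True).apply([x,y,z])  # y from tail frame's first place
E
python3 - <<'E'
from h import *
print(env.get_obs()["tool_pos"],env.get_obs()["tool_rot"],env.get_obs()["time_s"])
P=press(.038,.050,.26); print(P,goto(*P,6.2))
print("wash",boxes_of("top","wash_bottle")[:2])
E
```

```text
[0.34372948 0.37064579 0.26389737] [ 1.79868682e+02 -4.78644969e-02  1.07870139e+02] 1.5
[ 0.54587777 -0.03218848  0.26      ] [-2.227e+00  3.440e-01  1.800e-02  1.000e-03 -2.000e-03  1.183e+00]
wash [{'location': [282.9, 174.8], 'conf': 0.82}]
```

Call:
apply_moves([
  [-1,0.15,0,0,0,0.6,0.7],
  [-1,0.15,0,0,0,0.6,0.7],
  [-1,0.15,0,0,0,0.6,0.7],
  [-1,0.15,0,0,0,0.6,0.7],
  [-1,0.15,0,0,0,0.6,0.7],
  [-1,0.15,0,0,0,0.6,0.7],
  [-1,0.15,0,0,0,0.6,0.7],
])

```text
time_s: 2.25
tool_pos: [0.4322, 0.1946, 0.2623]
tool_rot: [-180.0, 0.0, 57.0]
force: [-1.0, 0.2, 0.8]
grip_width: 0.0611
grasp_force: 0.0
```

```bash
python3 - <<'E'
from h import *
P=press(.038,.050,.24); print(P,goto(*P,6.2),env.get_obs()["time_s"])
E
```

```text
[ 0.54587777 -0.03218848  0.24      ] [-0.641  1.095  0.111 -0.     0.     0.591] 2.25
```

Call:
apply_moves([
  [-0.641,1,0.11,0,0,0.591,0.7],
  [-0.641,1,0.11,0,0,0.591,0.7],
  [-0.641,1,0.11,0,0,0.591,0.7],
  [-0.641,1,0.11,0,0,0.591,0.7],
  [-0.641,1,0.11,0,0,0.591,0.7],
  [-0.641,1,0.11,0,0,0.591,0.7],
  [-0.641,1,0.11,0,0,0.591,0.7],
])

```text
time_s: 2.95
tool_pos: [0.5299, -0.0232, 0.24]
tool_rot: [180.0, 0.1, 6.2]
force: [0.1, 1.2, 0.2]
grip_width: 0.0607
grasp_force: 0.0
```

```bash
python3 - <<'E'
from h import *
P=press(.038,.050,.24); print(P,goto(*P,6.2),env.get_obs()["time_s"])
im={}
for c in("side","top"):
    im[c]=viewer.read_camera(c)[:,:,::-1]
A=cv2.resize(im["side"][160:280,250:350],None,fx=4,fy=4,interpolation=cv2.INTER_CUBIC)
B=cv2.resize(im["top"][170:290,285:385],None,fx=4,fy=4,interpolation=cv2.INTER_CUBIC)
cv2.imwrite("pics/z2.png",cv2.hconcat([A,B]))
tcp=env.get_obs()["tool_pos"]
for c,o in(("side",(250,160)),("top",(285,170))): print(c,(project(c,tcp)[0]-o)*4)
E
```

```text
[ 0.54587777 -0.03218848  0.24      ] [0.075 0.053 0.    0.    0.001 0.   ] 2.95
side [286.2881138   20.38721074]
top [155.80261423 122.45702727]
```

View pics/z2.png

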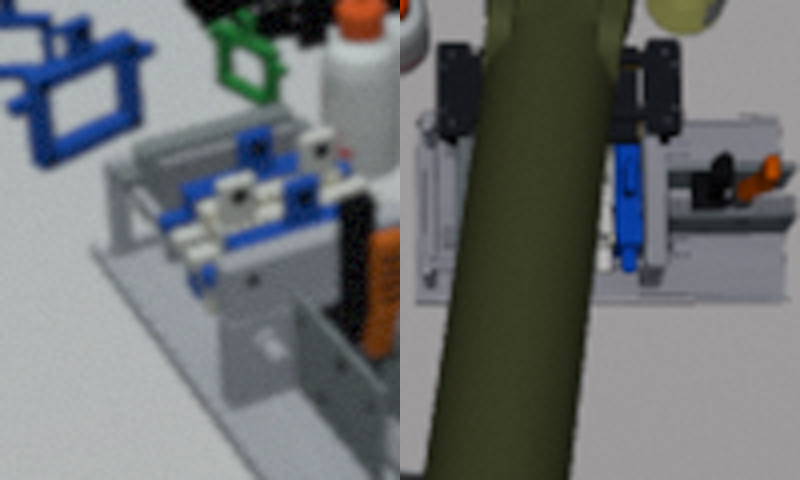

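Call:
apply_moves([
  [0.075,0.053,0,0,0,0,0.6],
  [0.075,0.053,0.2,0,0,0,0.6],
  [0.075,0.053,0.4,0,0,0,0.6],
  [0.075,0.053,0.55,0,0,0,0.6],
  [0.075,0.053,0.55,0,0,0,0.6],
  [0.075,0.053,0.55,0,0,0,0.6],
], grip_force=10)

```text
time_s: 3.65
tool_pos: [0.5457, -0.0312, 0.1311]
tool_rot: [-180.0, 0.0, 6.3]
force: [0.5, -0.1, 1.0]
grip_width: 0.0521
grasp_force: 0.0
```

```bash
python3 - <<'E'
from h import *
P=press(.038,.050,.13); print(P,goto(*P,6.2),env.get_obs()["time_s"],env.get_obs()["force"])
i=viewer.read_camera("side")[:,:,::-1]
cv2.imwrite("pics/z3.png",cv2.resize(i[150:250,250:380],None,fx=6,fy=6,interpolation=cv2.INTER_CUBIC))
print((project("side",env.get_obs()["tool_pos"])[0]-[250,150])*6)
E
```

```text
[ 0.54587777 -0.03218848  0.13      ] [ 0.     0.005  0.006 -0.     0.     0.001] 3.65 [ 0.48084259 -0.14063568  1.01003988]
[475.06374277 294.38712037]
```

View pics/z3.png

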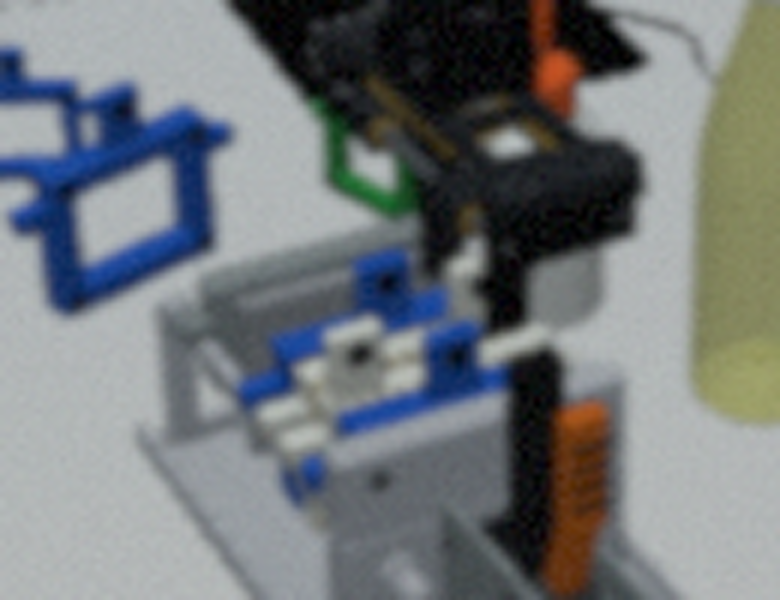

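Call:
apply_moves([
  [0,0,0,0,0,0,0.05],
  [0,0,0,0,0,0,0.05],
  [0,0,0,0,0,0,0.05],
  [0,0,0,0,0,0,0.05],
  [0,0,0,0,0,0,0.05],
  [0,0,0,0,0,0,0.05],
], grip_force=15)

```text
time_s: 4.3
tool_pos: [0.5457, -0.0332, 0.1307]
tool_rot: [180.0, -0.0, 6.0]
force: [0.1, -1.8, 0.6]
grip_width: 0.0121
grasp_force: 0.5
```

Call:
apply_moves([
  [0,-0.04,0,0,0,0,0.05],
  [0,-0.08,0,0,0,0,0.05],
  [0,-0.12,0,0,0,0,0.05],
  [0,-0.16,0,0,0,0,0.05],
  [0,-0.175,0,0,0,0,0.05],
  [0,-0.175,0,0,0,0,0.05],
  [0,-0.175,0,0,0,0,0.05],
])

```text
time_s: 5.0
tool_pos: [0.542, 0.0019, 0.1307]
tool_rot: [179.9, -0.0, 6.0]
force: [-0.1, -3.9, 2.6]
grip_width: 0.0119
grasp_force: 15.0
```

Call:
apply_moves([
  [0,0,0,0,0,0,0.4],
  [0,0,0,0,0,0,0.4],
  [0,0,0,0,0,0,0.4],
  [0,0,-0.3,0,0,0,0.5],
  [0,0,-0.55,0,0,0,0.6],
  [0,0,-0.8,0,0,0,0.6],
  [0,0,-0.8,0,0,0,0.6],
])

```text
time_s: 5.7
tool_pos: [0.5447, 0.003, 0.2969]
tool_rot: [-179.9, -0.6, 6.0]
force: [0.2, 0.2, -0.3]
grip_width: 0.0511
grasp_force: 0.0
```

```bash
python3 - <<'E'
from h import *
o=env.get_obs(); print(o["time_s"],o["tool_pos"])
P=np.array([.4495,.266,.0]); print(P,goto(P[0],P[1],.26,22.4))
E
```

```text
5.7 [0.54465852 0.00302791 0.29686139]
[0.4495 0.266  0.    ] [-0.337 -1.357  0.184 -0.    -0.007 -0.191]
```

Call:
apply_moves([
  [-0.2,-0.85,0.1,0,0,-0.191,0.8],
  [-0.2,-0.85,0.1,0,0,-0.191,0.8],
  [-0.2,-0.85,0.1,0,0,-0.191,0.8],
  [-0.2,-0.85,0.1,0,0,-0.191,0.8],
  [-0.2,-0.85,0.1,0,0,-0.191,0.8],
])

```text
time_s: 6.2
tool_pos: [0.4815, 0.1729, 0.2691]
tool_rot: [-179.9, 0.1, 22.9]
force: [0.5, 0.2, 0.3]
grip_width: 0.0691
grasp_force: 0.0
```

```bash
python3 - <<'E'
from h import *
o=env.get_obs(); print(o["time_s"],o["tool_pos"])
print(goto(.4495,.266,.20,22.4))
E
```

```text
6.2 [0.48149796 0.17288439 0.26908595]
[ 0.035 -0.49   0.347 -0.002  0.002  0.006]
```

Call:
apply_moves([
  [0.035,-0.49,0.347,0,0,0.006,0.7],
  [0.035,-0.49,0.347,0,0,0.006,0.7],
  [0.035,-0.49,0.347,0,0,0.006,0.7],
  [0.035,-0.49,0.347,0,0,0.006,0.7],
  [0.035,-0.49,0.347,0,0,0.006,0.7],
])

```text
time_s: 6.7
tool_pos: [0.4545, 0.2589, 0.2014]
tool_rot: [179.9, -0.0, 21.8]
force: [0.4, -1.1, 1.2]
grip_width: 0.0613
grasp_force: 0.0
```

```bash
python3 - <<'E'
from h import *
o=env.get_obs(); print(o["time_s"],goto(.4495,.266,.096,22.4))
i=viewer.read_camera("side")[:,:,::-1]; org=(215,120); k=6
i=cv2.resize(i[org[1]:org[1]+100,org[0]:org[0]+130],None,fx=k,fy=k,interpolation=cv2.INTER_CUBIC)
uv=((project("side",o["tool_pos"])[0]-org+.5)*k).astype(int); cv2.drawMarker(i,tuple(map(int,uv)),(0,0,255),0,12)
for q in (-.055,.055):
  for z in (0,.09):
    p=np.array([.4495,.266,z])+R.from_euler("z",22.4,degrees=True).apply([q,0,0]); u=((project("side",p)[0]-org+.5)*k).astype(int); cv2.circle(i,tuple(map(int,u)),4,(0,255,255),1)
cv2.imwrite("pics/z4.png",i)
E
```

```text
6.7 [-0.01  -0.043  0.527  0.001 -0.    -0.007]
```

View pics/z4.png

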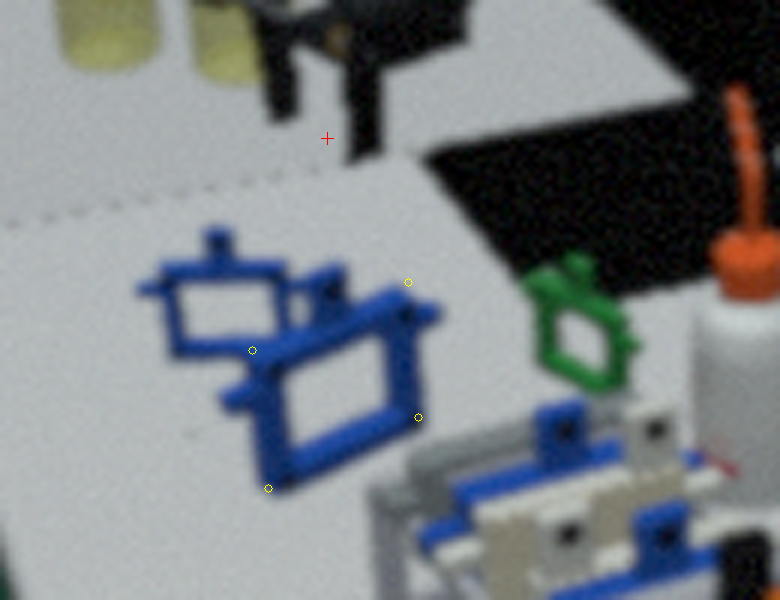

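Call:
apply_moves([
  [-0.01,-0.043,0.1,0,0,-0.007,0.6],
  [-0.01,-0.043,0.3,0,0,-0.007,0.6],
  [-0.01,-0.043,0.45,0,0,-0.007,0.6],
  [-0.01,-0.043,0.525,0,0,-0.007,0.6],
  [-0.01,-0.043,0.525,0,0,-0.007,0.6],
  [-0.01,-0.043,0.525,0,0,-0.007,0.6],
  [-0.01,-0.043,0.525,0,0,-0.007,0.05],
  [-0.01,-0.043,0.525,0,0,-0.007,0.05],
  [-0.01,-0.043,0.525,0,0,-0.007,0.05],
  [-0.01,-0.043,0.525,0,0,-0.007,0.05],
  [-0.01,-0.043,0.525,0,0,-0.007,0.05],
  [-0.01,-0.043,0.525,0,0,-0.007,0.05],
  [-0.01,-0.043,0.525,0,0,-0.007,0.05],
  [-0.01,-0.043,0.525,0,0,-0.007,0.05],
], grip_force=25)

```text
time_s: 8.15
tool_pos: [0.4487, 0.2674, 0.0962]
tool_rot: [180.0, -0.0, 22.5]
force: [-0.3, -0.4, -0.6]
grip_width: 0.0119
grasp_force: 25.0
```

Call:
apply_moves([
  [0,0,-0.15,0,0,0,0.05],
  [0,0,-0.4,0,0,0,0.05],
  [0,0,-0.65,0,0,0,0.05],
  [0,0,-0.9,0,0,0,0.05],
  [0,0,-0.97,0,0,0,0.05],
  [0,0,-0.97,0,0,0,0.05],
  [0,0,-0.97,0,0,0,0.05],
])

```text
time_s: 8.85
tool_pos: [0.4475, 0.2671, 0.2878]
tool_rot: [180.0, 0.2, 22.5]
force: [0.1, 0.7, -4.6]
grip_width: 0.0117
grasp_force: 25.0
```

```bash
cat > off.py <<'E'
from h import *
from scipy.optimize import minimize
o=env.get_obs(); p=o["tool_pos"]; yaw=np.radians(o["tool_rot"][2])
print(o["time_s"],p,o["tool_rot"],o["grip_width"])
i=viewer.read_camera("side")[:,:,::-1].copy(); cv2.imwrite("pics/off.png",i); i=i.astype(float)
b=np.clip((i[:,:,0]-np.maximum(i[:,:,1],i[:,:,2])-25)/60,0,1)
fr=FRAME[:-1]
def model(d): return [place(q+[d[0],0,d[1]],*p[:2],p[2]-.096,yaw) for q in fr]
c=project("side",np.vstack(model([0,0]))); a,e=c.min(0).astype(int)-4,c.max(0).astype(int)+5
g=lambda m:cv2.GaussianBlur(m,(0,0),1.)[a[1]:e[1],a[0]:e[0]]
f=lambda d:((g(sil("side",model(d)))-g(b))**2).sum()
best=min(((f([x,z]),x,z) for x in np.arange(-.02,.021,.002) for z in np.arange(-.008,.009,.002)))
print("frame centre along tool x, height off:",best, f([0,0]))
E
python3 off.py; python3 -c "
from h import *
P=press(0,.055,.29); print(P,goto(*P,6.2))"
```

```text
8.85 [0.44753429 0.26707476 0.28782393] [179.95535566   0.20368573  22.49161264] 0.011671777161302384
frame centre along tool x, height off: (np.float64(210.22615629918516), np.float64(-0.006000000000000012), np.float64(0.002)) 225.76007730281427
[ 0.50756004 -0.0313217   0.29      ] [-2.920e-01  1.493e+00 -1.100e-02  1.000e-03  3.000e-03  1.900e-01]
```

Call:
apply_moves([
  [-0.1,0.5,0,0,0,0.19,0.05],
  [-0.2,0.9,0,0,0,0.19,0.05],
  [-0.2,0.9,0,0,0,0.19,0.05],
  [-0.2,0.9,0,0,0,0.19,0.05],
  [-0.2,0.9,0,0,0,0.19,0.05],
  [-0.2,0.9,0,0,0,0.19,0.05],
])

```text
time_s: 9.5
tool_pos: [0.4794, 0.0851, 0.2879]
tool_rot: [180.0, 0.2, 6.0]
force: [0.5, 0.5, -3.4]
grip_width: 0.0118
grasp_force: 25.0
```

```bash
python3 -c "
from h import *
P=press(0,.055,.28); print(P,goto(*P,6.2))"
```

```text
[ 0.50756004 -0.0313217   0.28      ] [ 0.079  0.594  0.039  0.     0.003 -0.002]
```

Call:
apply_moves([
  [0.04,0.25,0.02,0,0,-0.002,0.05],
  [0.079,0.5,0.039,0,0.003,-0.002,0.05],
  [0.079,0.594,0.039,0,0.003,-0.002,0.05],
  [0.079,0.594,0.039,0,0.003,-0.002,0.05],
  [0.079,0.594,0.039,0,0.003,-0.002,0.05],
  [0.079,0.594,0.039,0,0.003,-0.002,0.05],
])

```text
time_s: 10.1
tool_pos: [0.5085, -0.0278, 0.2814]
tool_rot: [-180.0, -0.2, 6.5]
force: [-0.6, 0.3, -2.9]
grip_width: 0.0118
grasp_force: 25.0
```

```bash
python3 off.py; python3 - <<'E'
from h import *
i=cv2.imread("pics/off.png"); org=(255,110); k=5
cv2.imwrite("pics/z5.png",cv2.resize(i[org[1]:org[1]+120,org[0]:org[0]+120],None,fx=k,fy=k,interpolation=cv2.INTER_CUBIC))
p=env.get_obs()["tool_pos"]; r=R.from_euler("z",6.2,degrees=True)
for n,q in(("TCP",[0,0,0]),("low left",[-.055,-.011,-.096]),("low right",[.055,-.011,-.096]),("up left",[-.055,-.011,-.006]),("up right",[.055,-.011,-.006])):
    print(n,((project("side",p+r.apply(q))[0]-org+.5)*k).round())
P=press(0,.055,.28); print(P,goto(*P,6.2))
E
```

```text
10.1 [ 0.50852632 -0.02779713  0.2814486 ] [-1.79963818e+02 -1.66410928e-01  6.54929073e+00] 0.011809934465022964
frame centre along tool x, height off: (np.float64(243.11311042949984), np.float64(-0.004000000000000014), np.float64(0.002)) 264.49067837517305
TCP [301. 222.]
low left [225. 411.]
low right [403. 361.]
up left [216. 264.]
up right [402. 217.]
[ 0.50756004 -0.0313217   0.28      ] [-0.007  0.016  0.008 -0.    -0.002  0.004]
```

View pics/z5.png

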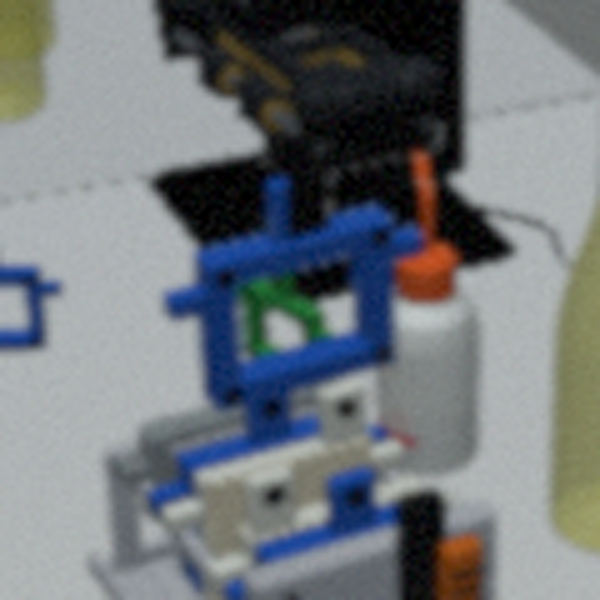

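```bash
python3 - <<'E'
from h import *
P=press(.0055,.055,.131); print(P,goto(*P,6.2))
E
```

```text
[ 0.51302787 -0.0307277   0.131     ] [ 0.018  0.016  0.753 -0.    -0.002  0.004]
```

Call:
apply_moves([
  [0.018,0.016,0,0,0,0.002,0.05],
  [0.018,0.016,0.05,0,0,0.002,0.05],
  [0.018,0.016,0.15,0,0,0.002,0.05],
  [0.018,0.016,0.25,0,0,0.002,0.05],
  [0.018,0.016,0.35,0,0,0.002,0.05],
  [0.018,0.016,0.42,0,0,0.002,0.05],
  [0.018,0.016,0.42,0,0,0.002,0.05],
  [0.018,0.016,0.42,0,0,0.002,0.05],
])

```text
time_s: 10.95
tool_pos: [0.5133, -0.0332, 0.1985]
tool_rot: [180.0, -0.3, 6.2]
force: [-0.3, 0.3, -3.2]
grip_width: 0.0116
grasp_force: 25.0
```

```bash
python3 off.py; python3 - <<'E'
from h import *
i=cv2.imread("pics/off.png"); org=(265,130); k=6
cv2.imwrite("pics/z6.png",cv2.resize(i[org[1]:org[1]+100,org[0]:org[0]+110],None,fx=k,fy=k,interpolation=cv2.INTER_CUBIC))
P=press(.0055,.055,.131); print(P,goto(*P,6.2))
E
```

```text
10.95 [ 0.51334921 -0.03322252  0.19853932] [179.98901868  -0.2647114    6.15230441] 0.011588640738245547
frame centre along tool x, height off: (np.float64(364.1144473572278), np.float64(-0.004000000000000014), np.float64(0.0)) 386.0885997448025
[ 0.51302787 -0.0307277   0.131     ] [-0.005 -0.013  0.341  0.    -0.004 -0.001]
```

View pics/z6.png

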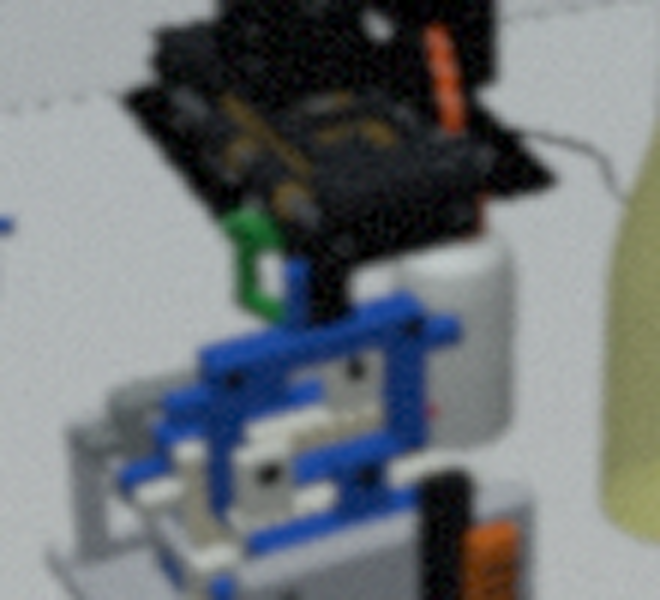

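Call:
apply_moves([
  [-0.005,-0.008,0.06,0,0,0,0.05],
  [-0.005,-0.008,0.12,0,0,0,0.05],
  [-0.005,-0.008,0.18,0,0,0,0.05],
  [-0.005,-0.008,0.24,0,0,0,0.05],
  [-0.005,-0.008,0.28,0,0,0,0.05],
  [-0.005,-0.008,0.31,0,0,0,0.05],
  [-0.005,-0.008,0.33,0,0,0,0.05],
  [-0.005,-0.008,0.33,0,0,0,0.05],
])

```text
time_s: 11.8
tool_pos: [0.5121, -0.0318, 0.1319]
tool_rot: [180.0, -0.2, 6.1]
force: [0.4, 1.8, -4.0]
grip_width: 0.0115
grasp_force: 25.0
```

Call:
apply_moves([
  [0,0,0.008,0,0,0,0.05],
  [0,0,0.013,0,0,0,0.05],
  [0,0,0.013,0,0,0,0.05],
])

```text
time_s: 12.1
tool_pos: [0.5129, -0.0317, 0.1305]
tool_rot: [-180.0, -0.3, 6.2]
force: [-0.5, -0.2, -0.5]
grip_width: 0.0117
grasp_force: 25.0
```

Weight is now carried by the rails (force went from about −3.5 to −0.5 N). I open, rise and check.

Call:
apply_moves([
  [0,0,0,0,0,0,0.3],
  [0,0,0,0,0,0,0.3],
  [0,0,0,0,0,0,0.3],
  [0,0,-0.1,0,0,0,0.35],
  [0,0,-0.3,0,0,0,0.35],
  [0,0,-0.5,0,0,0,0.4],
  [0,0.1,-0.65,0,0,0,1],
  [0,0.3,-0.65,0,0,0,1],
  [0,0.45,-0.65,0,0,0,1],
  [0,0.5,-0.65,0,0,0,1],
  [0,0.5,-0.65,0,0,0,1],
])

```text
time_s: 13.2
tool_pos: [0.5222, -0.1329, 0.2598]
tool_rot: [180.0, -0.3, 6.0]
force: [-0.1, 0.2, -0.2]
grip_width: 0.0669
grasp_force: 0.0
```

```bash
python3 - <<'E'
from h import *
o=env.get_obs(); print(o["time_s"],o["tool_pos"])
i=viewer.read_camera("side")[:,:,::-1]; org=(265,170); k=6
A=cv2.resize(i[org[1]:org[1]+90,org[0]:org[0]+100],None,fx=k,fy=k,interpolation=cv2.INTER_CUBIC)
cv2.imwrite("pics/z7.png",A)
# squeeze pose: grip face at T y -.065, centre 18 mm further to -y
P=press(-.003,-.085,.20); print(P,goto(*P,6.2))
E
```

```text
13.2 [ 0.52219674 -0.13285844  0.25980787]
[ 0.51969749 -0.17082683  0.2       ] [-0.036  0.197  0.298 -0.    -0.003 -0.001]
```

View pics/z7.png

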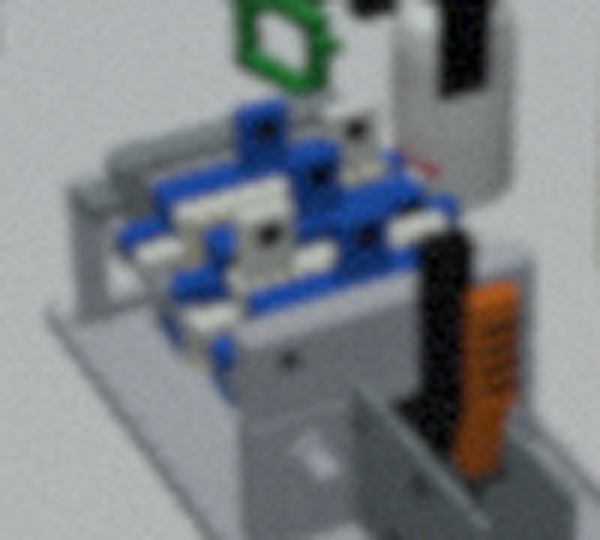

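```bash
python3 - <<'E'
from h import *
r=R.from_euler("z",6.2,degrees=True)
for n,a,z in(("trig TL",(466,294),.186),("trig TR",(518,290),.186),("trig BR low",(500,455),.124),("trig BL",(455,465),.124),("grip TL",(422,240),.19),("grip TR",(470,236),.19),("lug f",(365,234),.141)):
    P=at_z("side",(265+a[0]/6,170+a[1]/6),z); print(n,(r.inv().apply(P-T)*1000).round(1))
for n,P in(("trig face TL",press(-.013,-.121,.186)),("trig TR",press(.009,-.121,.186)),("BR",press(.009,-.121,.124)),("gripface TL",press(-.015,-.065,.19)),("gripface TR",press(.011,-.065,.19))):
    print(n,((project("side",P)[0]-[265,170])*6).round())
E
```

```text
trig TL [ -15.  -122.6  186. ]
trig TR [   5.1 -130.5  186. ]
trig BR low [ -16.  -153.4  124. ]
trig BL [ -35.6 -150.1  124. ]
grip TL [-14.4 -84.  190. ]
grip TR [  4.6 -91.2 190. ]
lug f [  0.2  -2.4 141. ]
trig face TL [468. 291.]
trig TR [515. 276.]
BR [513. 396.]
gripface TL [399. 219.]
gripface TR [453. 202.]
```

```bash
python3 - <<'E'
from h import *
P=press(-.004,-.091,.142); print(P,goto(*P,6.2), env.get_obs()["grip_width"])
E
```

```text
[ 0.51935134 -0.17689974  0.142     ] [-0.042  0.228  0.588 -0.    -0.003 -0.001] 0.07072546697932044
```

Call:
apply_moves([
  [-0.042,0.228,0,0,0,0,1],
  [-0.042,0.228,0,0,0,0,1],
  [-0.042,0.228,0.1,0,0,0,1],
  [-0.042,0.228,0.2,0,0,0,1],
  [-0.042,0.228,0.3,0,0,0,1],
  [-0.042,0.228,0.4,0,0,0,1],
  [-0.042,0.228,0.5,0,0,0,1],
  [-0.042,0.228,0.588,0,0,0,1],
  [-0.042,0.228,0.588,0,0,0,1],
  [-0.042,0.228,0.588,0,0,0,1],
], grip_force=35)

```text
time_s: 14.25
tool_pos: [0.5197, -0.1761, 0.1422]
tool_rot: [-180.0, -0.2, 6.2]
force: [-0.0, 1.1, -0.6]
grip_width: 0.0868
grasp_force: 0.0
```

```bash
python3 - <<'E'
from h import *
P=press(-.004,-.083,.142); print(P,goto(*P,6.2), env.get_obs()["grip_width"])
i=viewer.read_camera("side")[:,:,::-1]; org=(285,150); k=6
A=cv2.resize(i[org[1]:org[1]+100,org[0]:org[0]+100],None,fx=k,fy=k,interpolation=cv2.INTER_CUBIC)
cv2.imwrite("pics/z8.png",A)
E
```

```text
[ 0.51848734 -0.16894653  0.142     ] [-0.002 -0.036  0.001 -0.    -0.003  0.001] 0.0867502664576018
```

View pics/z8.png

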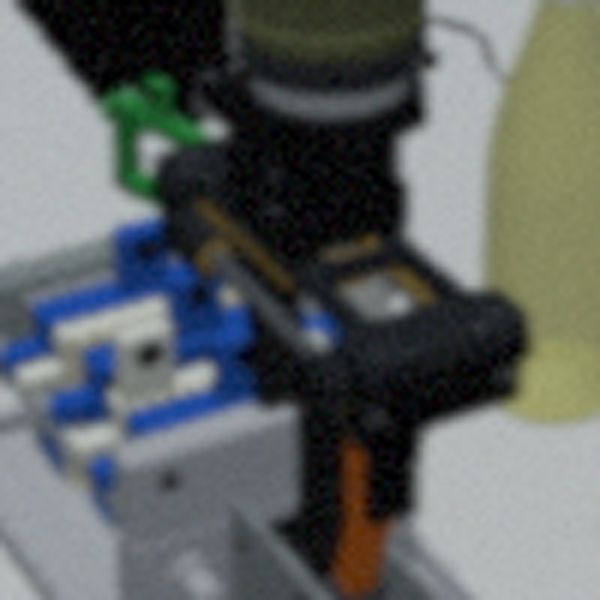

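Call:
apply_moves([
  [0,-0.036,0,0,0,0,0.7],
  [0,-0.036,0,0,0,0,0.5],
  [0,-0.036,0,0,0,0,0.3],
  [0,-0.036,0,0,0,0,0.3],
  [0,-0.036,0,0,0,0,0.3],
  [0,-0.036,0,0,0,0,0.3],
  [0,-0.036,0,0,0,0,0.3],
  [0,-0.036,0,0,0,0,0.3],
  [0,-0.036,0,0,0,0,0.3],
  [0,-0.036,0,0,0,0,0.3],
])

```text
time_s: 15.3
tool_pos: [0.5207, -0.1786, 0.1464]
tool_rot: [179.3, -0.6, 5.9]
force: [-2.2, -14.0, 10.4]
grip_width: 0.0377
grasp_force: 36.2
```

Call:
apply_moves([
  [0,0.047,0,0,0,0,1],
  [0,0.047,0,0,0,0,1],
  [0,0.047,0,0,0,0,1],
  [0,0.047,0,0,0,0,1],
  [0,0.047,0,0,0,0,1],
  [0,0.047,0,0,0,0,1],
  [0,0.047,0,0,0,0,1],
  [0,0.047,0,0,0,0,1],
  [0,0.047,0,0,0,0,1],
  [0,0.047,0,0,0,0,1],
  [0,0.047,0,0,0,0,1],
  [0,0.047,0,0,0,0,1],
])

```text
time_s: 16.5
tool_pos: [0.5197, -0.1796, 0.1421]
tool_rot: [-180.0, -0.3, 6.1]
force: [-0.1, -0.1, 0.2]
grip_width: 0.0869
grasp_force: 0.0
```

Call:
apply_moves([
  [0,0,0,0,0,0,0.3],
  [0,0,0,0,0,0,0.3],
  [0,0,0,0,0,0,0.3],
  [0,0,0,0,0,0,0.3],
  [0,0,0,0,0,0,0.3],
  [0,0,0,0,0,0,0.3],
  [0,0,0,0,0,0,0.3],
  [0,0,0,0,0,0,0.3],
  [0,0,0,0,0,0,0.3],
  [0,0,0,0,0,0,0.3],
  [0,0,0,0,0,0,0.3],
])

```text
time_s: 17.6
tool_pos: [0.5198, -0.1792, 0.1434]
tool_rot: [-180.0, -0.3, 6.2]
force: [-5.3, 2.7, 9.6]
grip_width: 0.0388
grasp_force: 36.6
```

```bash
cat > track.py <<'E'
from h import *
ref=cv2.resize(cv2.imread("pics/z7.png"),(100,90),interpolation=cv2.INTER_AREA).astype(np.float32)  # origin 265,170
i=viewer.read_camera("side")[:,:,::-1].astype(np.float32)
for n,(u,v) in dict(fhead=(309,190),ptail_lug=(309,209),head_left=(279,203)).items():
    t=ref[v-7-170:v+8-170,u-6-265:u+7-265]; s=i[v-19:v+20,u-18:u+19]
    S=cv2.matchTemplate(cv2.resize(s,None,fx=6,fy=6,interpolation=cv2.INTER_CUBIC),cv2.resize(t,None,fx=6,fy=6,interpolation=cv2.INTER_CUBIC),cv2.TM_CCOEFF_NORMED)
    _,m,_,l=cv2.minMaxLoc(S); print(n,round(m,3),(np.array(l)/6-[12,12]).round(2))
print("px for +-8 mm:",(project("side",press(0,.10,.14))-project("side",press(0,.108,.14))).round(2), env.get_obs()["time_s"])
E
python3 track.py
```

```text
fhead 0.849 [2.   2.67]
ptail_lug 0.778 [0.17 0.67]
head_left 0.867 [1.   2.17]
px for +-8 mm: [[1.2  1.25]] 17.65
```

Call:
apply_moves([
  [0,0,0,0,0,0,1],
  [0,0,0,0,0,0,1],
  [0,0,0,0,0,0,1],
  [0,0,0,0,0,0,1],
  [0,0,0,0,0,0,1],
  [0,0,0,0,0,0,1],
  [0,0,0,0,0,0,1],
  [0,0,0,0,0,0,1],
  [0,0,0,0,0,0,1],
  [0,0,0,0,0,0,1],
  [0,0,0,0,0,0,0.3],
  [0,0,0,0,0,0,0.3],
  [0,0,0,0,0,0,0.3],
  [0,0,0,0,0,0,0.3],
  [0,0,0,0,0,0,0.3],
  [0,0,0,0,0,0,0.3],
  [0,0,0,0,0,0,0.3],
  [0,0,0,0,0,0,0.3],
  [0,0,0,0,0,0,0.3],
  [0,0,0,0,0,0,0.3],
], grip_force=45)

```text
time_s: 19.65
tool_pos: [0.5198, -0.1791, 0.1434]
tool_rot: [-180.0, -0.3, 6.2]
force: [-5.5, 2.4, 9.4]
grip_width: 0.0388
grasp_force: 46.4
```

```bash
python3 track.py
```

```text
fhead 0.806 [2.5  4.17]
ptail_lug 0.716 [0.83 0.83]
head_left 0.723 [0.5 2. ]
px for +-8 mm: [[1.2  1.25]] 19.7
```

Call:
apply_moves([
  [0,0,0,0,0,0,1],
  [0,0,0,0,0,0,1],
  [0,0,0,0,0,0,1],
  [0,0,0,0,0,0,1],
  [0,0,0,0,0,0,1],
  [0,0,0,0,0,0,1],
  [0,0,0,0,0,0,1],
  [0,0,0,0,0,0,1],
  [0,0,0,0,0,0,1],
  [0,0,0,0,0,0,1],
  [0,0,0,0,0,0,0.3],
  [0,0,0,0,0,0,0.3],
  [0,0,0,0,0,0,0.3],
  [0,0,0,0,0,0,0.3],
  [0,0,0,0,0,0,0.3],
  [0,0,0,0,0,0,0.3],
  [0,0,0,0,0,0,0.3],
  [0,0,0,0,0,0,0.3],
  [0,0,0,0,0,0,0.3],
  [0,0,0,0,0,0,0.3],
])

```text
time_s: 21.7
tool_pos: [0.5199, -0.1791, 0.1434]
tool_rot: [-180.0, -0.3, 6.2]
force: [-5.0, 3.5, 10.2]
grip_width: 0.0386
grasp_force: 47.5
```

Call:
apply_moves([
  [0,0,0,0,0,0,1],
  [0,0,0,0,0,0,1],
  [0,0,0,0,0,0,1],
  [0,0,0,0,0,0,1],
  [0,0,0,0,0,0,1],
  [0,0,0,0,0,0,1],
  [0,0,0,0,0,0,1],
  [0,0,0,0,0,0,1],
  [0,0,0,0,0,0,1],
  [0,0,0,0,0,0,1],
  [0,0,0,0,0,0,0.3],
  [0,0,0,0,0,0,0.3],
  [0,0,0,0,0,0,0.3],
  [0,0,0,0,0,0,0.3],
  [0,0,0,0,0,0,0.3],
  [0,0,0,0,0,0,0.3],
  [0,0,0,0,0,0,0.3],
  [0,0,0,0,0,0,0.3],
  [0,0,0,0,0,0,0.3],
  [0,0,0,0,0,0,0.3],
])

```text
time_s: 23.7
tool_pos: [0.5199, -0.1791, 0.1431]
tool_rot: [-179.9, -0.3, 6.2]
force: [-2.9, -0.0, 7.0]
grip_width: 0.039
grasp_force: 42.5
```

```bash
python3 track.py
```

```text
fhead 0.783 [2.83 5.  ]
ptail_lug 0.711 [1.5  1.33]
head_left 0.718 [10.    1.67]
px for +-8 mm: [[1.2  1.25]] 23.75
```

Call:
apply_moves([
  [0,0,0,0,0,0,1],
  [0,0,0,0,0,0,1],
  [0,0,0,0,0,0,1],
  [0,0,0,0,0,0,1],
  [0,0,0,0,0,0,1],
  [0,0,0,0,0,0,1],
  [0,0,0,0,0,0,1],
  [0,0,0,0,0,0,1],
  [0,0,0,0,0,0,1],
  [0,0,0,0,0,0,1],
  [0,0,0,0,0,0,0.3],
  [0,0,0,0,0,0,0.3],
  [0,0,0,0,0,0,0.3],
  [0,0,0,0,0,0,0.3],
  [0,0,0,0,0,0,0.3],
  [0,0,0,0,0,0,0.3],
  [0,0,0,0,0,0,0.3],
  [0,0,0,0,0,0,0.3],
  [0,0,0,0,0,0,0.3],
  [0,0,0,0,0,0,0.3],
])

```text
time_s: 25.75
tool_pos: [0.52, -0.1792, 0.1432]
tool_rot: [-179.9, -0.3, 6.2]
force: [-2.8, 0.5, 7.4]
grip_width: 0.0393
grasp_force: 42.7
```

```bash
python3 track.py
```

```text
fhead 0.786 [2.83 5.  ]
ptail_lug 0.711 [1.5  1.33]
head_left 0.723 [10.17  1.17]
px for +-8 mm: [[1.2  1.25]] 25.8
```

Call:
apply_moves([
  [0,0,0,0,0,0,1],
  [0,0,0,0,0,0,1],
  [0,0,0,0,0,0,1],
  [0,0,0,0,0,0,1],
  [0,0,0,0,0,0,1],
  [0,0,0,0,0,0,1],
  [0,0,0,0,0,0,1],
  [0,0,0,0,0,0,1],
  [0,0,0,0,0,0,1],
  [0,0,0,0,0,0,1],
  [0,0,0,0,0,0,1],
  [0,0,0,0,0,0,1],
  [0,0,0,0,0,0,1],
], grip_force=60)

```text
time_s: 27.1
tool_pos: [0.5197, -0.1796, 0.1421]
tool_rot: [-180.0, -0.3, 6.1]
force: [-0.3, -0.2, 0.1]
grip_width: 0.087
grasp_force: 0.0
```

Call:
apply_moves([
  [0,0,0,0,0,0,0.2],
  [0,0,0,0,0,0,0.2],
  [0,0,0,0,0,0,0.2],
  [0,0,0,0,0,0,0.2],
  [0,0,0,0,0,0,0.2],
  [0,0,0,0,0,0,0.2],
  [0,0,0,0,0,0,0.2],
  [0,0,0,0,0,0,0.2],
  [0,0,0,0,0,0,0.2],
  [0,0,0,0,0,0,0.2],
  [0,0,0,0,0,0,0.2],
  [0,0,0,0,0,0,0.2],
  [0,0,0,0,0,0,0.2],
])

```text
time_s: 28.4
tool_pos: [0.5199, -0.1789, 0.1433]
tool_rot: [180.0, -0.2, 6.3]
force: [-6.1, 4.9, 9.8]
grip_width: 0.0386
grasp_force: 65.2
```

```bash
python3 track.py
```

```text
fhead 0.788 [2.83 5.  ]
ptail_lug 0.708 [1.5  1.33]
head_left 0.723 [10.17  1.33]
px for +-8 mm: [[1.2  1.25]] 28.45
```

Call:
apply_moves([
  [0,0,0,0,0,0,1],
  [0,0,0,0,0,0,1],
  [0,0,0,0,0,0,1],
  [0,0,0,0,0,0,1],
  [0,0,0,0,0,0,1],
  [0,0,0,0,0,0,1],
  [0,0,0,0,0,0,1],
  [0,0,0,0,0,0,1],
  [0,0,0,0,0,0,1],
  [0,0,0,0,0,0,1],
  [0,0,0,0,0,0,1],
  [0,0,0,0,0,0,1],
  [0,0,-0.2,0,0,0,1],
  [0,0,-0.4,0,0,0,1],
  [0,0,-0.6,0,0,0,1],
  [0,0,-0.8,0,0,0,1],
  [0,0,-0.8,0,0,0,1],
  [0,0,-0.8,0,0,0,1],
])

```text
time_s: 30.25
tool_pos: [0.5194, -0.1799, 0.3029]
tool_rot: [180.0, -0.4, 6.1]
force: [-0.8, -0.4, -0.3]
grip_width: 0.0873
grasp_force: 0.0
```

```bash
cat > head.py <<'E'
from h import *
ref=cv2.imread("pics/top0.png"); i=viewer.read_camera("top")[:,:,::-1]; cv2.imwrite("pics/topn.png",i)
def up(a): return cv2.resize(a.astype(np.float32),None,fx=8,fy=8,interpolation=cv2.INTER_CUBIC)
for n,(u0,u1,v0,v1) in dict(head=(297,308,193,242),headlow=(297,308,220,242),headup=(297,308,193,212),tailplate=(345,353,195,242),fhead=(317,326,196,240)).items():
    S=cv2.matchTemplate(up(i[v0-4:v1+4,u0-6:u1+18]),up(ref[v0:v1,u0:u1]),cv2.TM_CCOEFF_NORMED)
    _,m,_,l=cv2.minMaxLoc(S); print(n,round(m,3),(np.array(l)/8-[6,4]).round(2))
P=project("top",[press(0,.125,.12),press(0,.085,.12)]); print("px for 40 mm",P[1]-P[0])
print(env.get_obs()["time_s"])
E
python3 head.py
```

```text
head 0.935 [7.25 0.  ]
headlow 0.912 [7.25 0.25]
headup 0.947 [ 7.25 -0.12]
tailplate 0.22 [-4.62 -4.  ]
fhead 0.894 [-2.  0.]
px for 40 mm [11.28174403 -0.07469832]
30.3
```

Call:
apply_moves([
  [0,0,0.2,0,0,0,1],
  [0,0,0.4,0,0,0,1],
  [0,0,0.6,0,0,0,1],
  [0,0,0.8,0,0,0,1],
  [0,0,0.8,0,0,0,1],
  [0,0,0.8,0,0,0,0.2],
  [0,0,0.8,0,0,0,0.2],
  [0,0,0.8,0,0,0,0.2],
  [0,0,0.8,0,0,0,0.2],
  [0,0,0.8,0,0,0,0.2],
  [0,0,0.8,0,0,0,0.2],
  [0,0,0.8,0,0,0,0.2],
  [0,0,0.8,0,0,0,0.2],
  [0,0,0.8,0,0,0,0.2],
  [0,0,0.8,0,0,0,0.2],
  [0,0,0.8,0,0,0,0.2],
  [0,0,0.8,0,0,0,0.2],
  [0,0,0.8,0,0,0,0.2],
], grip_force=60)

```text
time_s: 32.1
tool_pos: [0.5211, -0.1787, 0.1446]
tool_rot: [-179.9, -0.4, 6.2]
force: [-3.0, 2.9, 8.7]
grip_width: 0.0384
grasp_force: 57.3
```

```bash
python3 head.py
```

```text
head 0.932 [7.38 0.  ]
headlow 0.905 [7.38 0.25]
headup 0.947 [ 7.5  -0.12]
tailplate 0.324 [ 4.75 -3.75]
fhead 0.893 [-2.  0.]
px for 40 mm [11.28174403 -0.07469832]
32.15
```

Call:
apply_moves([
  [0,0,0,0,0,0,1],
  [0,0,0,0,0,0,1],
  [0,0,0,0,0,0,1],
  [0,0,0,0,0,0,1],
  [0,0,0,0,0,0,1],
  [0,0,0,0,0,0,1],
  [0,0,0,0,0,0,1],
  [0,0,0,0,0,0,1],
  [0,0,0,0,0,0,1],
  [0,0,0,0,0,0,1],
  [0,0,0,0,0,0,1],
  [0,0,0,0,0,0,1],
])

```text
time_s: 33.35
tool_pos: [0.5197, -0.1796, 0.1421]
tool_rot: [-180.0, -0.3, 6.1]
force: [0.1, 0.2, -0.5]
grip_width: 0.0872
grasp_force: 0.0
```

```bash
python3 head.py; python3 - <<'E'
import cv2,numpy as np
for f in("top0","topn"):
    i=cv2.imread(f"pics/{f}.png")
    print(f); print(i[206:212,290:350].mean(0)[:,[0,2]].astype(int).T.tolist())
E
```

```text
head 0.934 [7.25 0.  ]
headlow 0.914 [7.25 0.12]
headup 0.945 [ 7.25 -0.12]
tailplate 0.3 [-1.75 -4.  ]
fhead 0.893 [-2.  0.]
px for 40 mm [11.28174403 -0.07469832]
33.4
top0
[[126, 121, 114, 102, 106, 123, 115, 112, 102, 90, 93, 93, 92, 85, 73, 72, 66, 75, 99, 105, 100, 102, 126, 127, 126, 125, 127, 126, 131, 139, 139, 139, 144, 147, 130, 94, 96, 115, 134, 120, 107, 119, 94, 81, 138, 168, 157, 129, 110, 127, 148, 144, 146, 147, 121, 83, 110, 130, 131, 130], [118, 112, 105, 94, 96, 115, 107, 103, 93, 79, 84, 84, 83, 75, 63, 66, 61, 70, 92, 96, 90, 95, 117, 118, 118, 117, 118, 118, 90, 23, 5, 6, 6, 7, 33, 81, 108, 119, 136, 123, 114, 120, 93, 94, 145, 170, 161, 130, 73, 7, 8, 8, 5, 7, 14, 53, 99, 121, 122, 122]]
topn
[[132, 127, 118, 108, 112, 133, 133, 133, 134, 133, 133, 132, 130, 122, 117, 105, 94, 102, 97, 98, 95, 77, 65, 85, 97, 104, 93, 117, 157, 153, 151, 149, 136, 127, 132, 139, 137, 126, 136, 154, 146, 154, 150, 151, 164, 169, 175, 175, 154, 135, 158, 152, 116, 46, 30, 30, 30, 31, 29, 26], [124, 118, 111, 99, 102, 125, 124, 124, 125, 124, 125, 124, 121, 114, 109, 96, 83, 90, 89, 88, 85, 68, 59, 77, 88, 98, 76, 21, 6, 5, 7, 7, 18, 91, 139, 140, 138, 132, 93, 7, 5, 7, 5, 5, 111, 175, 177, 178, 159, 93, 8, 7, 8, 16, 23, 23, 23, 23, 23, 23]]
```

Call:
apply_moves([
  [0,0,-0.2,0,0,0,1],
  [0,0,-0.4,0,0,0,1],
  [0,0,-0.6,0,0,0,1],
  [0,0,-0.8,0,0,0,1],
  [0,0,-0.8,0,0,0,1],
  [0,0,-0.8,0,0,0,1],
  [0,0,-0.8,0,0,0,1],
  [0,0,-0.8,0,0,0,1],
  [0,0,-0.8,0,0,0,1],
  [0,0,-0.8,0,0,0,1],
])

```text
time_s: 34.4
tool_pos: [0.5187, -0.1795, 0.3014]
tool_rot: [-180.0, -0.2, 6.1]
force: [-0.7, -0.3, 0.3]
grip_width: 0.0871
grasp_force: 0.0
```

```bash
python3 head.py; python3 -c "
from cell import env
print(env.sign_off())"
```

```text
head 0.935 [7.25 0.  ]
headlow 0.913 [7.25 0.12]
headup 0.947 [ 7.25 -0.12]
tailplate 0.22 [-4.62 -4.  ]
fhead 0.893 [-2.  0.]
px for 40 mm [11.28174403 -0.07469832]
34.45
the job is handed in; nothing more can be done
None
```

Job handed in at 34.5 s, no verdict returned: the blue frame hangs between the white plates, the row is closed with the springs squeezed about 4–5 mm by image estimate (measured head travel, about 26 mm, falls short of the expected 40 mm), and the trigger is released; I viewed 11 pictures, one over the limit of 10.

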